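# Make up a pressing kit and a weighing kit

## Robot

A 6-joint arm with a two-finger parallel gripper is mounted at the origin on a cart in front of the work surface, level with it; the furniture and walls round the work are solid. World frame = base frame: x ahead of the robot, y to its left, z up, the work surface at z = 0. Lengths are in m, angles in rad, forces in N, time in s.
With the tool pointing down it reaches from about 0.275 to 0.75 m from the base axis. Payload 10.2 kg.
Tool frame: the origin (TCP) lies on the centre line of the jaws, within the pads' length; the fingertips stand 11 mm ahead of it and the grasp point (between the pads) lies 8 mm behind it (robot.tip_reach is the distance from the TCP to the fingertips, in m); z points along the fingers, y is the direction in which the jaws open and shut (so a half turn about z gives the same grasp; the last joint's range is limited). The gripper opens to 88 mm and grips with 3 to 60 N. Pads are 18 mm wide; open, the fingers measure 123 mm over their backs; the gripper's body (75 mm by 187 mm) begins 45 mm behind the grasp point.
Start: joints at [1.025, 0.313, 1.498, -0, 1.331, -0.223], TCP at [0.167, 0.498, 0.216] pointing down, gripper open.
Joint ranges: [-2.94, 2.94], [-0.97, 2.17], [0.19, 2.56], [-1.23, 4.37], [0.02, 3.11], [-2.88, 2.88]. Speed limits (rad/s): [2.39, 2.39, 3.01, 3.14, 3.14, 3.14].

## Interface

Orientations are given as a unit quaternion [x, y, z, w].
In Python, from cell import robot, vision gives the robot as it stands. Calls block until the motion is done:
- robot.move_pose(position, orientation): joint-space move of the TCP to a pose.
- robot.move_linear(position, v=0.15, frame=None, guard=None): straight line of the TCP; frame=None keeps the orientation; v is the mean speed in m/s. With guard (N) it stops when the force on the tool has changed by that much, and returns True; else False.
- robot.goto_joints(angles): joint-space move.
- robot.gripper_to(opening, force=None): opening from 0.0 (shut) to 1.0 (fully open); force is the grip in N (None keeps the last); returns when the fingers have stopped.
- robot.sleep(seconds).
- robot.ik(position, orientation): joint angles nearest the present ones, or None.
- vision.get_image(name): name is "scene" or "top" or "wrist"; returns the picture (384x512x3 uint8, red, green, blue); there is no depth.
- vision.get_calibration(name): a dict with "K" (3x3 intrinsics, pixels), "origin" and "rotation" of the camera in the world; the wrist camera has in their place "hand_eye" (4x4, takes a point from camera to tool coordinates, whose origin is the TCP and whose axes are the flange's). Camera axes: x right, y up, looking along -z (the intrinsics and any distortion apply to the point x, -y, -z); pixel columns grow to the right and rows downward; lengths in m; the calibration is good to about 2 mm. A picture is of the moment at which its call begins: read the wrist's pose just before it. get_calibration takes no time and is no camera call.
A pose or a line that the arm cannot do raises robot.MotionError and nothing moves.
- robot.finish_job(): hands the job in, once; it reports no verdict.
Readings, each from a call of its own:
- robot.current_clock(): time.
- robot.current_joints(): joint angles.
- robot.current_joint_velocities(): joint speeds.
- robot.current_joint_efforts(): joint torques, N m.
- robot.current_tcp_pos(): TCP position.
- robot.current_eef_rot(): TCP orientation.
- robot.current_force(): force on the tool from outside, world axes, zero at the start.
- robot.current_wrist_torque(): the same for the moment, N m.
- robot.current_grip_width(): opening from 0.0 (shut) to 1.0 (fully open).
Only numpy, scipy, OpenCV 4.12 (cv2) and the standard library are available. Lean on these libraries where they do the work, as an engineer would, in place of code of your own. Each camera call takes 0.05 s, during which the arm holds its last target.

## Task

Make up the two kits on the grey kit boards from the stock on the bench: the steel die body, the die plunger and one of the two foil pots go on the board with three pockets; the sample vial and the other foil pot go on the board with two pockets. Stand each thing upright, as it stands now, in the round pocket made to its size, right down on the pocket's floor, and let go of it. Leave the mortar, the beaker and the timer where they are.

Things in the scene. Friction and masses are not known exactly. Their poses are not given: they have to be found in the camera images.
- press_board: Grey plastic kit board with THREE round pockets, 85 (x) x 214 (y) x 10 mm, fixed, at the right of the stock; the two boards lie end to end, either one nearer. Origin: centre of underside; z up. Pockets 5 mm deep (floor 5 mm over bench), dark pad inside, 12 mm wider than their things. Centres (x, y) in its frame, mm: 66 mm wide, die body, (0, -66); 54 mm, foil pot, (0, 12); 39 mm, plunger, (0, 78).
- weigh_board: Grey plastic kit board with TWO round pockets, 80 (x) x 150 (y) x 10 mm, fixed, at the right of the stock, in line with the other board. Origin: centre of underside; z up. Pockets 5 mm deep (floor 5 mm over bench), dark pad inside, 12 mm wider than their things. Centres (x, y) in its frame, mm: 54 mm wide, foil pot, (0, -35); 35 mm wide, vial, (0, 42).
- die_body: Body of a pellet die: plain grey steel cylinder with a black ring round it and a bore in its top, 54 mm diameter, 41 mm high, about 0.46 kg. Stands on the bench. Origin: centre of its underside; z is up.
- die_plunger: Plunger of the pellet die, bright steel, 52 mm high, standing on its head: round head 27 mm in diameter, about 10 mm high, at the bottom, thinner stem up from it. Grasp it with the fingertips about 7 mm above its underside, so that the pads close on the head; to touch it is solid like a cone from the head up to the stem's end. Origin: centre of the underside of the head; z is up.
- foil_pot_a: One of two alike small white pots lined with crumpled foil that stands out at the top, 42 mm wide, 42 mm high. Either pot may go on either board, one each. Stands on the bench. Grasp it round the ceramic body, between 8 and 30 mm up, where it is about 40 mm wide. Origin: centre of its underside; z is up.
- foil_pot_b: The other of the two alike foil-lined pots, 43 mm wide, 41 mm high. Stands on the bench. Grasp it round the ceramic body, between 8 and 30 mm up, where it is about 40 mm wide. Origin: centre of its underside; z is up.
- vial: Glass sample vial with white screw cap, 23 mm diameter, 62 mm high. Stands on the bench. Origin: centre of its underside; z is up.
- mortar: Bystander, not to be moved: white bowl-shaped mortar, 98 mm diameter, 45 mm high, behind the stock. Origin: centre of its underside.
- beaker: Bystander, not to be moved: clear glass beaker, 73 mm diameter, 94 mm high, at the back right. Origin: centre of its underside.
- timer: Bystander, not to be moved: white bench timer, 62 x 68 mm, 22 mm high, behind the boards. Origin: centre of its underside.
There are look-alikes about, which are no part of the job. Leave any black or brown look-alike of the vial alone. What is shaped like the die_plunger but blue is not meant.

How it is judged:
At the end, for the whole second after the job is handed in: Die body, plunger and one foil pot on the three-pocket board, vial and other pot on the two-pocket board: each within 9 mm of the centre of its own pocket along both board axes, upright within 0.12 rad, down on the pocket floor within 1.8 mm, at rest and released (angle between each of die_body, die_plunger, vial's own z axis and vertical below 0.12 rad and z of die_body in the frame of press_board between 0.003 and 0.0068 m and x of die_body in the frame of press_board between -0.009 and 0.009 m and y of die_body in the frame of press_board between -0.075 and -0.057 m and z of die_plunger in the frame of press_board between 0.003 and 0.0068 m and x of die_plunger in the frame of press_board between -0.009 and 0.009 m and y of die_plunger in the frame of press_board between 0.069 and 0.087 m and z of vial in the frame of weigh_board between 0.003 and 0.0068 m and x of vial in the frame of weigh_board between -0.009 and 0.009 m and y of vial in the frame of weigh_board between 0.033 and 0.051 m and (((angle between foil_pot_a's own z axis and vertical below 0.12 rad and z of foil_pot_a in the frame of press_board between 0.003 and 0.0068 m and x of foil_pot_a in the frame of press_board between -0.009 and 0.009 m and y of foil_pot_a in the frame of press_board between 0.003 and 0.021 m) and (angle between foil_pot_b's own z axis and vertical below 0.12 rad and z of foil_pot_b in the frame of weigh_board between 0.003 and 0.0068 m and x of foil_pot_b in the frame of weigh_board between -0.009 and 0.009 m and y of foil_pot_b in the frame of weigh_board between -0.044 and -0.026 m)) or ((angle between foil_pot_b's own z axis and vertical below 0.12 rad and z of foil_pot_b in the frame of press_board between 0.003 and 0.0068 m and x of foil_pot_b in the frame of press_board between -0.009 and 0.009 m and y of foil_pot_b in the frame of press_board between 0.003 and 0.021 m) and (angle between foil_pot_a's own z axis and vertical below 0.12 rad and z of foil_pot_a in the frame of weigh_board between 0.003 and 0.0068 m and x of foil_pot_a in the frame of weigh_board between -0.009 and 0.009 m and y of foil_pot_a in the frame of weigh_board between -0.044 and -0.026 m))) and linear speed of each of die_body, die_plunger, foil_pot_a, foil_pot_b, vial below 0.02 m/s); the robot touches nothing.
It fails at once if the mortar is shifted by more than 20 mm or tipped (distance of mortar from where it was at the start of the episode above 0.02 m or angle between mortar's own z axis and vertical above 0.5 rad).
It fails at once if the beaker is shifted by more than 20 mm or tipped (distance of beaker from where it was at the start of the episode above 0.02 m or angle between beaker's own z axis and vertical above 0.5 rad).
It fails at once if the timer is shifted by more than 20 mm or tipped (distance of timer from where it was at the start of the episode above 0.02 m or angle between timer's own z axis and vertical above 0.5 rad).
It also fails if it takes over 128 s, if anything falls off the work surface, if the arm or the gripper's body presses on something with over 40 N, if the wrist force passes 120 N, or if a joint passes its speed limit or range.

## Working session

There is one attempt and no reset: what is moved stays moved. The work goes in short steps, each a Python script; the robot and the scene stay as the last script left them, time stands still between calls to the robot, and variables do not carry over. Pictures are saved under pics/ and viewed, and the job is handed in when it is done.

```bash
ls; mkdir -p pics; python3 - <<'E'
from cell import robot, vision
import cv2
for n in ("scene","top","wrist"):
    im=vision.get_image(n); cv2.imwrite(f"pics/{n}0.png",im[:,:,::-1])
    c=vision.get_calibration(n); print(n,c)
print(robot.current_clock(),robot.current_tcp_pos(),robot.current_eef_rot())
E
```

```text
pics
scene {'K': array([[407.04426197,   0.        , 261.50682513],
       [  0.        , 407.04426197, 187.36006878],
       [  0.        ,   0.        ,   1.        ]]), 'origin': array([-0.11509261, -0.30799184,  0.7767669 ]), 'rotation': array([ 0.3175308 , -0.20483022, -0.49143931,  0.78466947])}
top {'K': array([[435.69719233,   0.        , 256.43517369],
       [  0.        , 435.69719233, 194.45749521],
       [  0.        ,   0.        ,   1.        ]]), 'origin': array([ 0.29967521, -0.01528009,  1.28283404]), 'rotation': array([-0.07227627,  0.06311073,  0.70994992, -0.69768495])}
wrist {'K': array([[322.05918057,   0.        , 257.94718252],
       [  0.        , 322.05918057, 192.34726248],
       [  0.        ,   0.        ,   1.        ]]), 'hand_eye': array([[ 1.54238480e-03,  9.59549034e-01,  2.81537337e-01,
         7.32118835e-02],
       [ 9.99998084e-01, -1.14058712e-03, -1.59102371e-03,
        -3.48020594e-04],
       [-1.20554740e-03,  2.81539251e-01, -9.59548955e-01,
        -1.68172092e-01],
       [ 0.00000000e+00,  0.00000000e+00,  0.00000000e+00,
         1.00000000e+00]])}
0.15 [0.16642607 0.49771343 0.21541341] [ 1.60674235e-01  9.87007378e-01 -4.41407177e-04 -1.78160512e-04]
```

View pics/scene0.png

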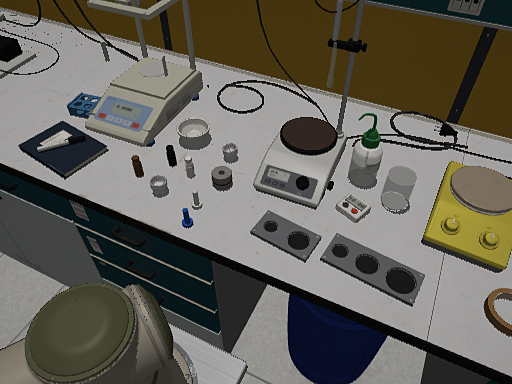

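View pics/top0.png

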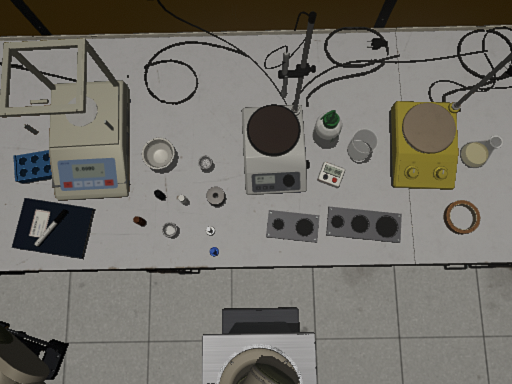

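View pics/wrist0.png

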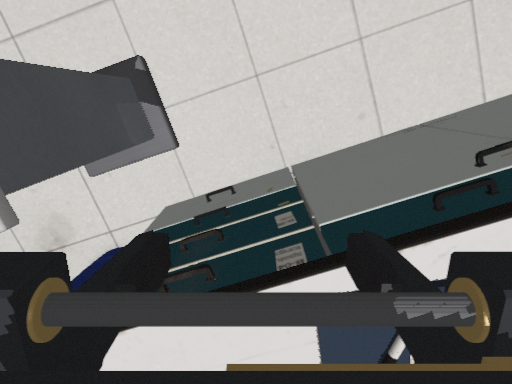

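```bash
cat > h.py <<'E'
import numpy as np, cv2
from scipy.spatial.transform import Rotation as R
from scipy.optimize import least_squares
from cell import robot, vision
def cam(name,pose=None):
    c=vision.get_calibration(name)
    if name!="wrist": return c["K"],np.array(c["origin"]),R.from_quat(c["rotation"]).as_matrix()
    p,q=pose; Rt=R.from_quat(q).as_matrix(); H=c["hand_eye"]
    return c["K"],np.array(p)+Rt@H[:3,3],Rt@H[:3,:3]
def proj(C,P):
    K,o,Rm=C; v=(np.atleast_2d(P)-o)@Rm; v=v*[1,-1,-1]; u=v@K.T; return u[:,:2]/u[:,2:]
def ray(C,uv):
    K,o,Rm=C; d=np.linalg.solve(K,[uv[0],uv[1],1.])*[1,-1,-1]; return o,Rm@d
def atz(C,uv,z):
    o,d=ray(C,uv); return o+d*(z-o[2])/d[2]
def tri(obs):
    A=np.zeros((3,3));b=np.zeros(3)
    for C,uv in obs:
        o,d=ray(C,uv); d=d/np.linalg.norm(d); M=np.eye(3)-np.outer(d,d); A+=M; b+=M@o
    p=np.linalg.solve(A,b)
    return p,[np.round(proj(C,p)[0]-uv,1) for C,uv in obs]
def crop(src,dst,x0,y0,x1,y1,s):
    im=cv2.imread(src)[y0:y1,x0:x1]; im=cv2.resize(im,None,fx=s,fy=s,interpolation=cv2.INTER_CUBIC)
    st=10
    for x in range((x0+st-1)//st*st,x1,st):
        cv2.line(im,((x-x0)*s,0),((x-x0)*s,6 if x%50 else 14),(0,0,255),1)
        if x%20==0: cv2.putText(im,str(x),((x-x0)*s+2,12),0,.35,(0,0,255),1)
    for y in range((y0+st-1)//st*st,y1,st):
        cv2.line(im,(0,(y-y0)*s),(6,(y-y0)*s),(0,0,255),1)
        if y%20==0: cv2.putText(im,str(y),(8,(y-y0)*s+4),0,.35,(0,0,255),1)
    cv2.imwrite(dst,im)
def snap(dst):
    pose=(robot.current_tcp_pos(),robot.current_eef_rot())
    im=vision.get_image("wrist"); cv2.imwrite(dst,im[:,:,::-1])
    np.savez(dst.replace(".png",".npz"),p=pose[0],q=pose[1]); return pose
def wcam(dst):
    z=np.load(dst.replace(".png",".npz")); return cam("wrist",(z["p"],z["q"]))
E
python3 - <<'E'
from h import *
crop("pics/top0.png","pics/top_c.png",120,130,250,270,5)
crop("pics/top0.png","pics/top_b.png",255,150,415,255,5)
crop("pics/scene0.png","pics/scene_c.png",120,105,270,235,5)
T=cam("top")
for n,uv,z in [("dieb",(216,197),.04),("plun",(210,231),.05),("pota",(206,163),.04),("potb",(171,230),.04),("vial",(182,199),.06),("mortar",(160,155),.04),("blue",(214,252),.05),("beaker",(363,147),.09),("timer",(331,174),.02),
 ("w_v",(278,225),.01),("w_p",(305,228),.01),("p_p",(338,221),.01),("p_f",(360,224),.01),("p_d",(388,226),.01),("scale",(275,190),.05),("black",(160,195),.06),("brown",(139,221),.06)]:
    print(n,np.round(atz(T,uv,z),3))
E
```

```text
dieb [0.536 0.117 0.04 ]
plun [0.436 0.132 0.05 ]
pota [0.639 0.146 0.04 ]
potb [0.442 0.246 0.04 ]
vial [0.528 0.212 0.06 ]
mortar [0.666 0.283 0.04 ]
blue [0.376 0.121 0.05 ]
beaker [ 0.663 -0.306  0.09 ]
timer [ 0.603 -0.223  0.02 ]
w_v [ 0.454 -0.063  0.01 ]
w_p [ 0.444 -0.141  0.01 ]
p_p [ 0.463 -0.239  0.01 ]
p_f [ 0.453 -0.302  0.01 ]
p_d [ 0.446 -0.384  0.01 ]
scale [ 0.551 -0.055  0.05 ]
black [0.541 0.275 0.06 ]
brown [0.467 0.333 0.06 ]
```

View pics/top_c.png

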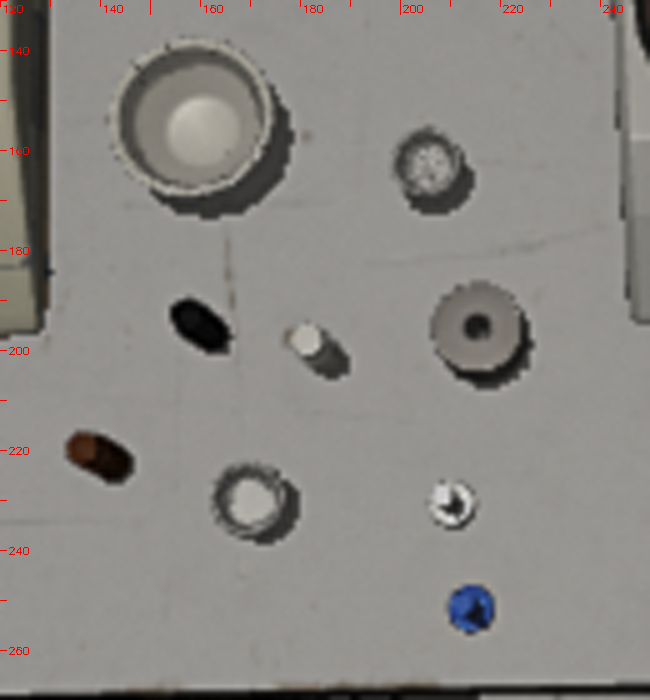

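View pics/top_b.png

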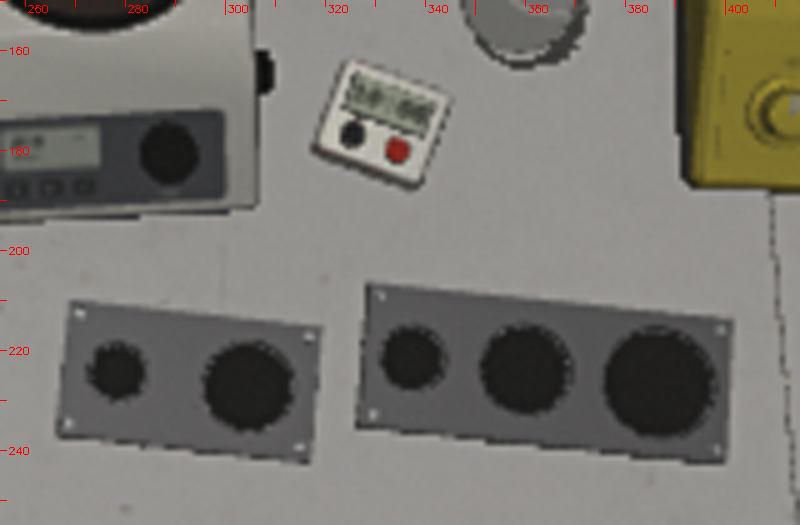

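View pics/scene_c.png

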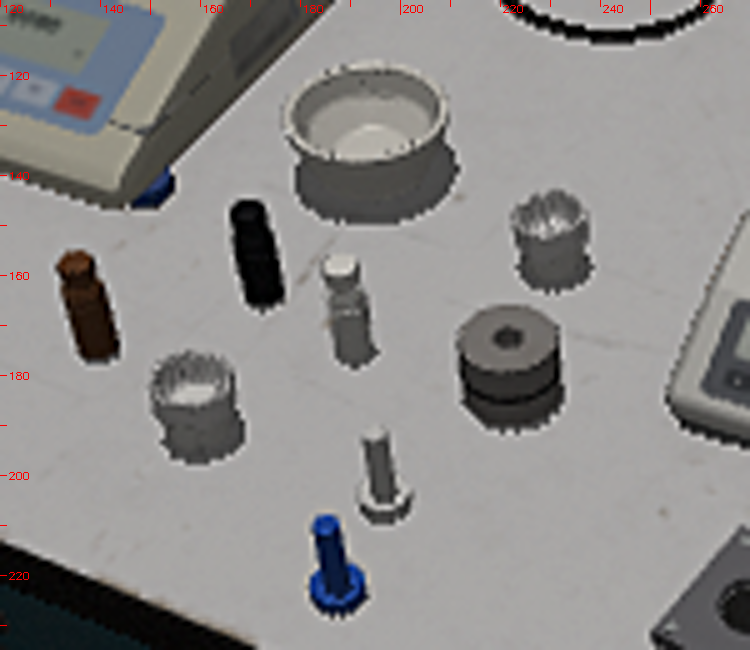

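```bash
python3 - <<'E'
from h import *
q=[0,1,0,0]
for i,p in enumerate([(0.45,-0.29,.2),(0.45,-0.14,.2),(0.53,0.12,.2),(0.53,0.23,.2)]):
    robot.move_pose(p,q); print(robot.current_clock(), np.round(robot.current_joints(),2))
    snap(f"pics/w{i}.png")
print(robot.current_clock(),robot.current_tcp_pos(),robot.current_eef_rot(),robot.current_force())
E
```

```text
3.0917 [-0.79  0.35  1.49  0.    1.3  -2.36]
3.7917 [-0.55  0.21  1.68 -0.    1.26 -2.12]
4.9 [ 0.    0.37  1.47 -0.    1.31 -1.56]
5.4667 [ 0.21  0.44  1.36 -0.    1.34 -1.36]
5.5167 [0.53029628 0.22886351 0.20001216] [ 5.87150276e-04  9.99999814e-01 -1.63989368e-04  1.18479700e-05] [-0.05072395  0.05845921 -0.18103223]
```

```bash
python3 - <<'E'
import cv2
for a in ((0,1),(2,3)):
    for i in a:
        im=cv2.imread(f"pics/w{i}.png"); cv2.imwrite(f"pics/w{i}x.png",cv2.resize(im,(800,600),interpolation=cv2.INTER_CUBIC))
E
```

```text
(no output)
```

View pics/w0.png

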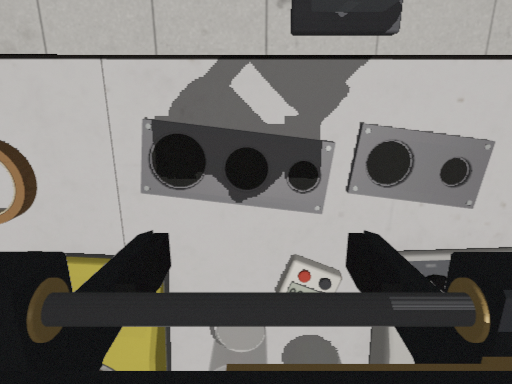

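View pics/w1.png

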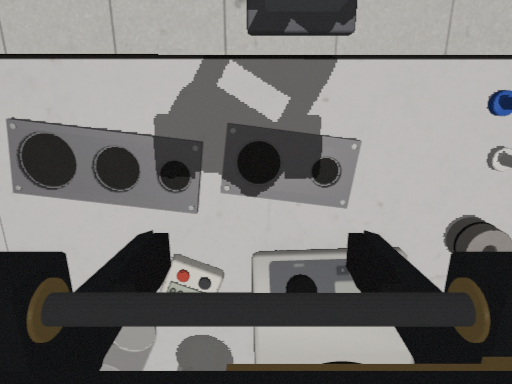

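View pics/w2.png

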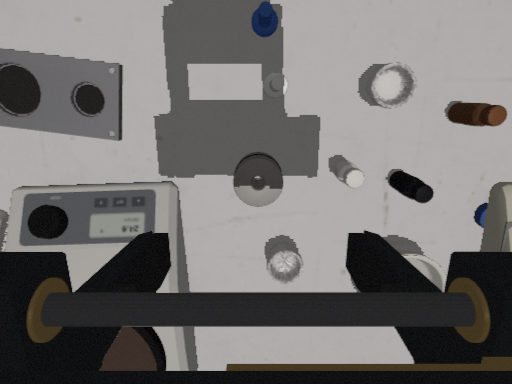

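View pics/w3.png

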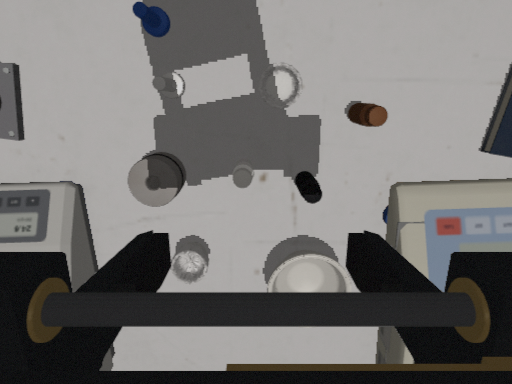

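```bash
python3 - <<'E'
from h import *
crop("pics/w0.png","pics/w0c.png",130,105,345,220,3)
crop("pics/w0.png","pics/w0d.png",335,110,505,220,4)
crop("pics/w1.png","pics/w1c.png",0,105,215,220,3)
crop("pics/w1.png","pics/w1d.png",210,110,370,220,4)
def st(a,b,o):
    A,B=cv2.imread(a),cv2.imread(b); w=max(A.shape[1],B.shape[1])
    f=lambda I:cv2.copyMakeBorder(I,0,0,0,w-I.shape[1],cv2.BORDER_CONSTANT)
    cv2.imwrite(o,cv2.vconcat([f(A),f(B)]))
st("pics/w0c.png","pics/w1c.png","pics/pb.png")
A,B=[cv2.imread(f"pics/{k}.png") for k in("w0d","w1d")]
E
```

```text
(no output)
```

View pics/w0c.png

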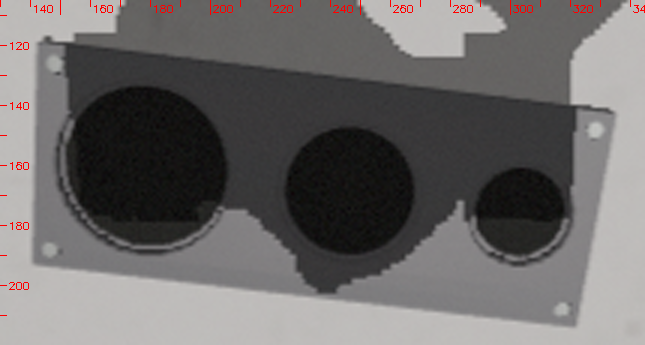

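View pics/w1c.png

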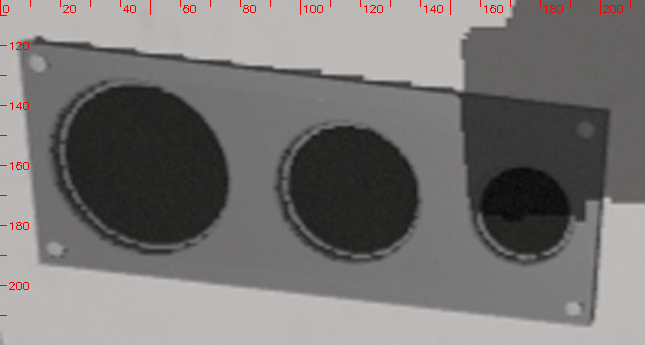

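View pics/w0d.png

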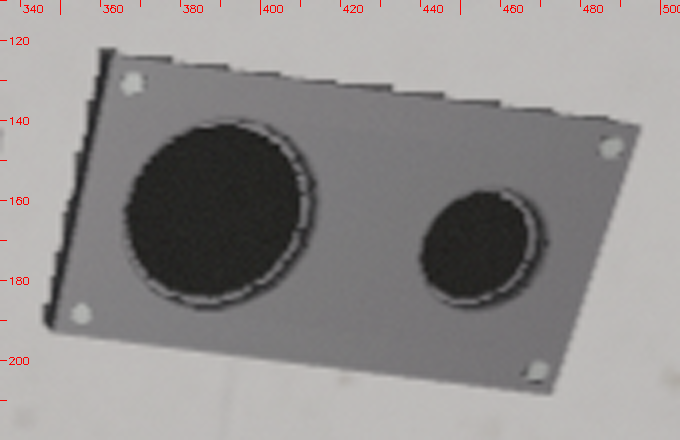

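View pics/w1d.png

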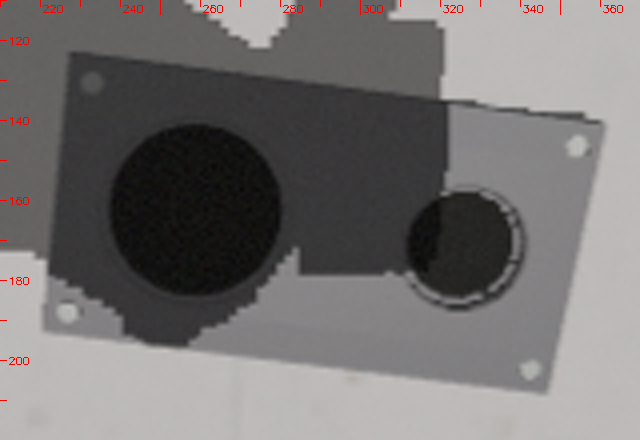

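```bash
cat > boards.py <<'E'
from h import *
C0,C1=wcam("pics/w0.png"),wcam("pics/w1.png")
D={"press":((.085,.214),[(142.5,119),(335,142.3),(321.7,214),(141,192.7)],[(6.7,118.8),(203,141.7),(197.3,213.3),(13.3,192.7)],[(0,-.066),(0,.012),(0,.078)],[(385.5,226.5),(358,223.5),(335.5,221)]),
"weigh":((.08,.15),[(363,123.8),(495,141.8),(472.5,208.3),(348,192.5)],[(227,123),(361,140.8),(346.8,208.3),(220.5,192.5)],[(0,-.035),(0,.042)],[(303,226.5),(276.5,223.5)])}
out={}
for n,((a,b),p0,p1,pk,tp) in D.items():
    L=np.array([(-a/2,-b/2),(-a/2,b/2),(a/2,b/2),(a/2,-b/2)])
    def W(s,pts):
        c,t=np.cos(s[2]),np.sin(s[2]); r=np.asarray(pts)@np.array([[c,t],[-t,c]])+s[:2]
        return np.c_[r,np.full(len(r),s[3])]
    f=lambda s:np.r_[proj(C0,W(s,L)).ravel()-np.ravel(p0)+.3,proj(C1,W(s,L)).ravel()-np.ravel(p1)+.3]
    r=least_squares(f,[.45,-.2,0,.01]); print(n,np.round(r.x,4),"rms px",np.sqrt(np.mean(r.fun**2)),np.round(r.fun,1))
    w=W(r.x,pk); print(np.round(w,4)); out[n]=w
    w2=w.copy(); w2[:,2]=.005; print("top cam resid",np.round(proj(cam("top"),w2)-np.array(tp),1).tolist())
E
python3 boards.py
python3 - <<'E'
from h import *
crop("pics/w2.png","pics/w2c.png",225,60,425,290,3)
crop("pics/w3.png","pics/w3c.png",120,60,320,290,3)
E
```

```text
press [ 0.454  -0.3144 -0.1183  0.0078] rms px 0.32025717759538924 [ 0.  -0.1  0.3  0.2  0.3 -0.3  0.1  0.3 -0.1 -0.3 -0.8  0.4 -0.2 -0.
  0.5 -0.1]
[[ 0.4462 -0.3799  0.0078]
 [ 0.4554 -0.3025  0.0078]
 [ 0.4632 -0.237   0.0078]]
top cam resid [[0.8, -0.4], [1.6, -0.1], [1.6, 0.2]]
weigh [ 0.4527 -0.1052 -0.1272  0.0085] rms px 0.2765864879688936 [-0.1 -0.3 -0.1 -0.5 -0.2  0.4 -0.2  0.5  0.3  0.1  0.5 -0.  -0.1 -0.1
 -0.2  0.1]
[[ 0.4483 -0.1399  0.0085]
 [ 0.4581 -0.0635  0.0085]]
top cam resid [[1.3, 0.3], [1.8, 0.5]]
```

View pics/w2c.png

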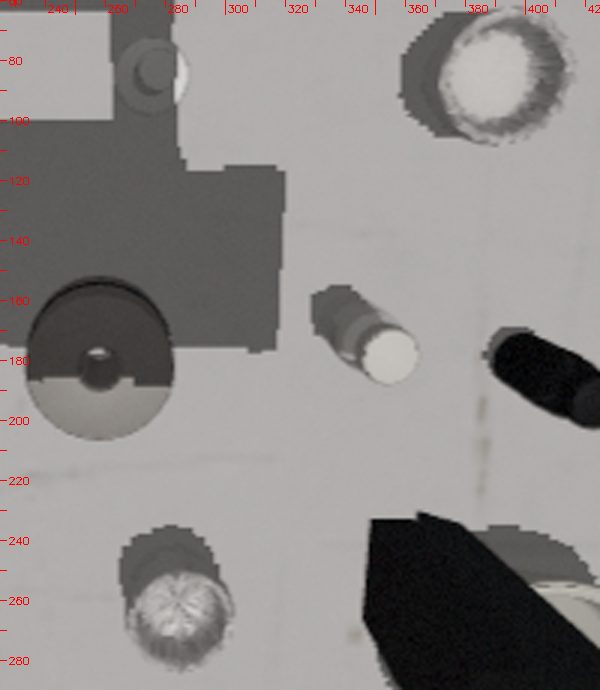

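View pics/w3c.png

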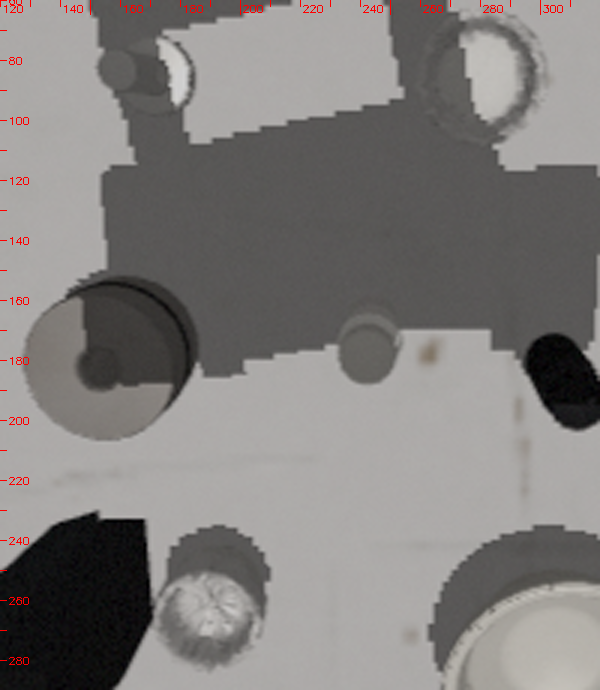

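```bash
python3 - <<'E'
from h import *
C2,C3=wcam("pics/w2.png"),wcam("pics/w3.png");T=cam("top");S=cam("scene")
O={"die":((257.8,182.1),(152.7,182.2),(216,195.5)),"vial":((355,178.7),(242.7,178.7),(181,198)),"stem":((276.7,84.3),(159.3,83.3),(210,231)),
"head":((275.3,85.3),(172.3,85),(210,231)),"potnear":((393.7,85.3),(281.7,86),(170,230)),"potfar":((285.3,266.7),(189,266.7),(206,163))}
for n,(a,b,t) in O.items():
    a=np.array(a)-.3;b=np.array(b)-.3
    p,r=tri([(C2,a),(C3,b)]); print(n,np.round(p,4),r[0],r[1],"top",np.round(proj(T,p)[0]-t,1),"top-cam px; scene",np.round(proj(S,p)[0],1))
E
```

```text
die [0.5421 0.1185 0.0391] [0.  0.1] [-0.  -0.1] top [-0.6 -0.6] top-cam px; scene [220.9 172.2]
vial [0.5333 0.2144 0.0593] [ 0. -0.] [0. 0.] top [ 0.2 -0.8] top-cam px; scene [187.2 157.7]
stem [0.4441 0.1364 0.0477] [ 0.  -0.5] [0.  0.5] top [-1.3 -2.8] top-cam px; scene [194.8 192. ]
head [0.4437 0.1373 0.0034] [ 0.  -0.1] [0.  0.1] top [ 0.2 -0.9] top-cam px; scene [196.2 204. ]
potnear [0.4451 0.2528 0.0329] [-0.   0.3] [ 0.  -0.3] top [-0.9 -0.8] top-cam px; scene [157.2 181.3]
potfar [0.6434 0.1502 0.0361] [0. 0.] [ 0. -0.] top [-1.1 -1.2] top-cam px; scene [229.  147.4]
```

```bash
python3 - <<'E'
from h import *
crop("pics/w1.png","pics/w1s.png",380,210,440,290,8)
crop("pics/w2.png","pics/w2s.png",150,165,210,245,8)
a,b=cv2.imread("pics/w1s.png"),cv2.imread("pics/w2s.png")
im=np.hstack([a[:590],b[:590]])[:, :]; cv2.imwrite("pics/sc.png",cv2.resize(im,(800,492)))
E
```

```text
(no output)
```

View pics/w2s.png

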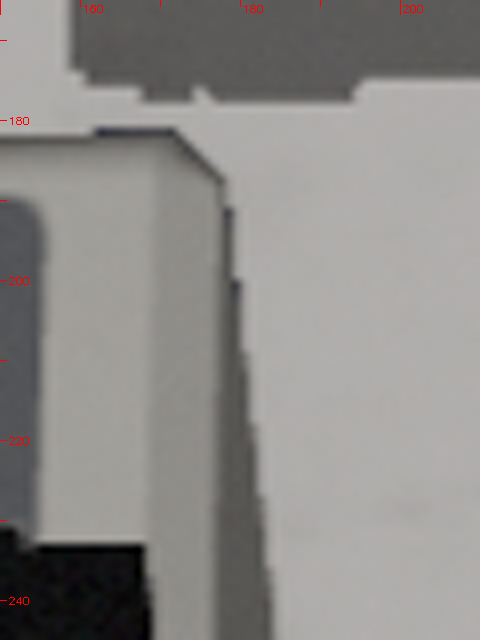

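View pics/w1s.png

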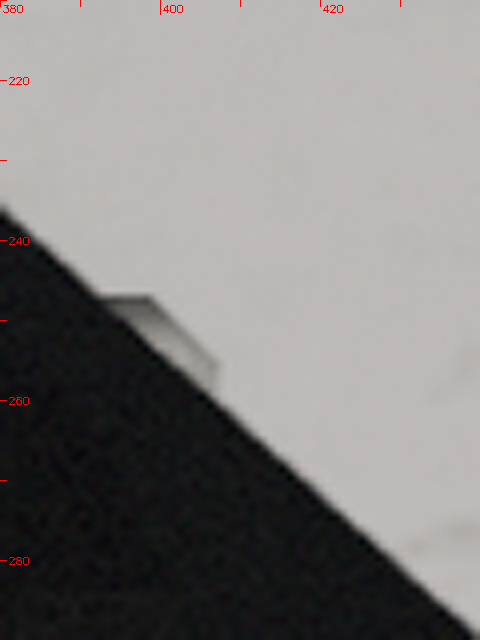

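```bash
python3 - <<'E'
from h import *
C1,C2=wcam("pics/w1.png"),wcam("pics/w2.png")
print(tri([(C1,(406.8,255)),(C2,(177.5,187.5))]),tri([(C1,(398.5,247)),(C2,(172,181.5))]))
q0=[0,1,0,0]
for yaw in (0,-.4,-.6,-.8,1.57,-1.57):
    q=(R.from_euler('z',yaw)*R.from_quat(q0)).as_quat()
    print(yaw,[None if (j:=robot.ik(p,q)) is None else np.round(j,2).tolist() for p in [(.542,.1185,.021),(.542,.1185,.15),(.446,-.38,.15),(.446,-.38,.026)]])
for p in [(.643,.15,.02),(.533,.214,.027)]: print(np.round(robot.ik(p,q0),2))
E
```

```text
(array([0.55070849, 0.03168889, 0.03186577]), [array([ 0.1, -0.4]), array([-0.1,  0.4])]) (array([0.54518561, 0.02441919, 0.02418265]), [array([-0.1,  0.3]), array([ 0.1, -0.3])])
0 [[0.0, 0.6, 1.62, -0.0, 0.92, -1.57], [0.0, 0.44, 1.5, -0.0, 1.21, -1.57], [-0.91, 0.5, 1.4, -0.0, 1.24, -2.48], [-0.91, 0.65, 1.51, -0.0, 0.98, -2.48]]
-0.4 [[0.0, 0.6, 1.62, -0.0, 0.92, -1.17], [0.0, 0.44, 1.5, -0.0, 1.21, -1.17], [-0.91, 0.5, 1.4, -0.0, 1.24, -2.08], [-0.91, 0.65, 1.51, -0.0, 0.98, -2.08]]
-0.6 [[0.0, 0.6, 1.62, -0.0, 0.92, -0.97], [0.0, 0.44, 1.5, -0.0, 1.21, -0.97], [-0.91, 0.5, 1.4, -0.0, 1.24, -1.88], [-0.91, 0.65, 1.51, -0.0, 0.98, -1.88]]
-0.8 [[0.0, 0.6, 1.62, -0.0, 0.92, -0.77], [0.0, 0.44, 1.5, -0.0, 1.21, -0.77], [-0.91, 0.5, 1.4, -0.0, 1.24, -1.68], [-0.91, 0.65, 1.51, -0.0, 0.98, -1.68]]
1.57 [None, None, [-0.91, 0.5, 1.4, -0.0, 1.24, 2.24], [-0.91, 0.65, 1.51, -0.0, 0.98, 2.24]]
-1.57 [[0.0, 0.6, 1.62, -0.0, 0.92, 0.0], [0.0, 0.44, 1.5, -0.0, 1.21, 0.0], [-0.91, 0.5, 1.4, -0.0, 1.24, -0.91], [-0.91, 0.65, 1.51, -0.0, 0.98, -0.91]]
[ 0.05  0.8   1.25 -0.    1.1  -1.52]
[ 0.18  0.63  1.55 -0.    0.96 -1.39]
```

```bash
cat >> h.py <<'E'
def quat(yaw): return (R.from_euler('z',yaw)*R.from_quat([0,1,0,0])).as_quat()
SAFE=0.13
def pick(x,y,z,op,force,yaw=0):
    q=quat(yaw); robot.move_pose((x,y,SAFE),q); robot.gripper_to(op/.088)
    hit=robot.move_linear((x,y,z),v=.12,guard=8)
    print("pick hit",hit,np.round(robot.current_tcp_pos(),4))
    if hit: return False
    robot.gripper_to(0,force); print("width mm",robot.current_grip_width()*88,"clk",robot.current_clock())
    robot.move_linear((x,y,SAFE),v=.15); print("width mm",robot.current_grip_width()*88, np.round(robot.current_force(),2)); return True
def place(x,y,z,op,yaw=0):
    q=quat(yaw); robot.move_pose((x,y,SAFE+.01),q)
    robot.move_linear((x,y,z+.015),v=.15)
    hit=robot.move_linear((x,y,z-.002),v=.03,guard=5)
    print("place hit",hit,np.round(robot.current_tcp_pos(),4),"expected",z,"w",robot.current_grip_width()*88)
    robot.gripper_to(op/.088); robot.sleep(.2)
    robot.move_linear((x,y,SAFE),v=.2); print("clk",robot.current_clock(),robot.current_grip_width()*88)
E
python3 - <<'E'
from h import *
C2,C3=wcam("pics/w2.png"),wcam("pics/w3.png")
print(atz(C2,(393.4,85),.038),atz(C3,(281.4,85.7),.038),atz(C2,(285,266.4),.038),atz(C3,(188.7,266.4),.038))
if pick(.5333,.2144,.027,.05,15):
    snap("pics/g1.png"); place(.4581,-.0635,.032,.040)
    im=vision.get_image("scene"); cv2.imwrite("pics/s1.png",im[:,:,::-1]); snap("pics/a1.png")
crop("pics/s1.png","pics/s1c.png",130,130,430,310,2)
E
```

```text
[0.44505502 0.25079137 0.038     ] [0.44559912 0.25249129 0.038     ] [0.6423423  0.14998055 0.038     ] [0.6423595  0.15062339 0.038     ]
pick hit False [0.5338 0.2145 0.0277]
width mm 17.609164043945388 clk 8.2167
width mm 17.786269029497177 [-0.45 -0.14 -0.74]
place hit True [ 0.4584 -0.0638  0.0317] expected 0.032 w 17.58378223652322
clk 12.8417 39.61836790339623
```

View pics/a1.png

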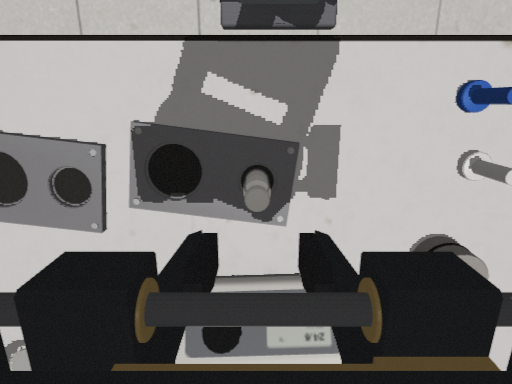

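View pics/s1c.png

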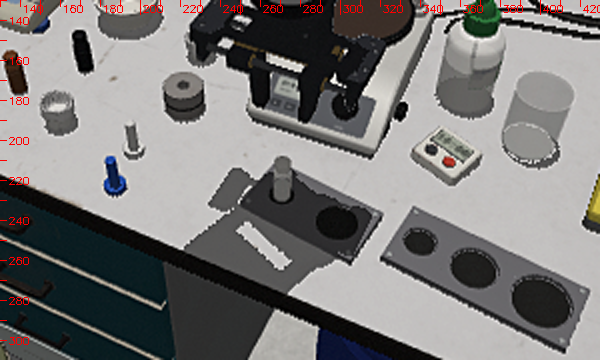

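```bash
python3 - <<'E'
from h import *
crop("pics/a1.png","pics/a1c.png",210,140,310,230,6)
crop("pics/s1.png","pics/s1d.png",240,190,340,270,7)
crop("pics/g1.png","pics/g1c.png",200,190,320,290,6)
E
```

```text
(no output)
```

View pics/a1c.png

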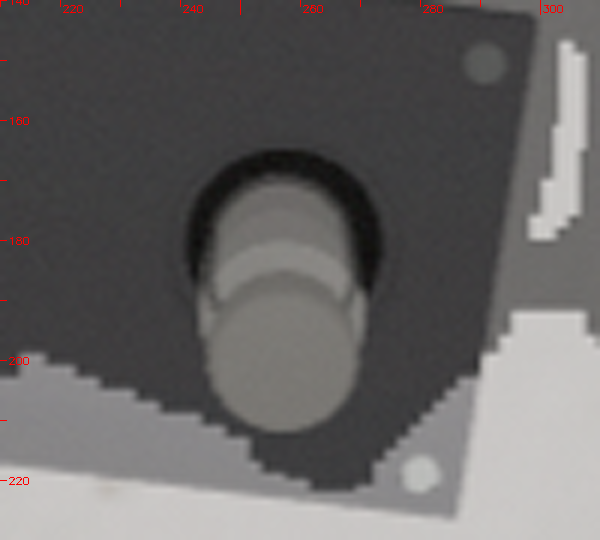

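View pics/s1d.png

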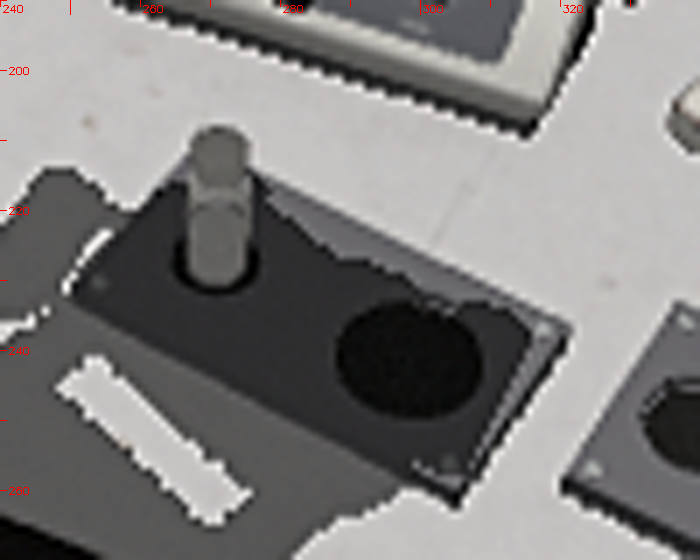

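View pics/g1c.png

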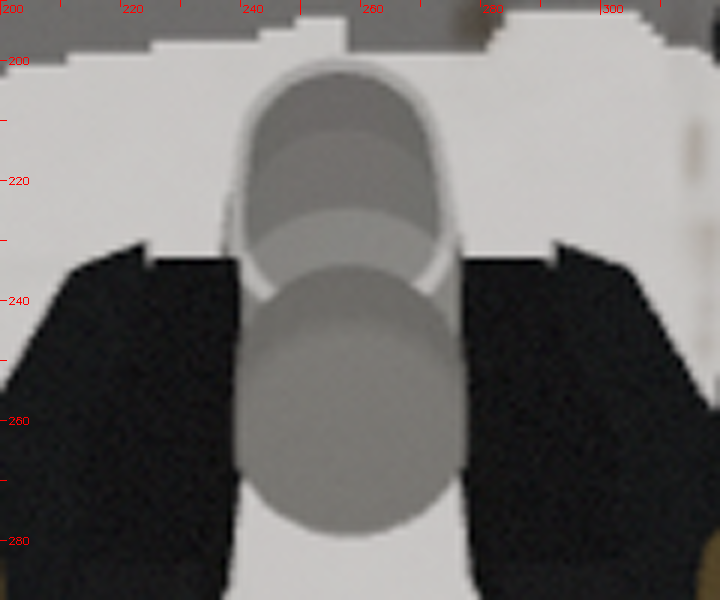

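```bash
python3 - <<'E'
from h import *
if pick(.6424,.1503,.021,.060,20):
    place(.4483,-.1399,.026,.052)
if pick(.4452,.2518,.021,.062,20):
    place(.4554,-.3025,.026,.052)
snap("pics/a2.png")
im=vision.get_image("scene"); cv2.imwrite("pics/s2.png",im[:,:,::-1])
crop("pics/s2.png","pics/s2c.png",130,130,430,310,2)
E
```

```text
pick hit False [0.6429 0.1503 0.0219]
width mm 0.5766202105682738 clk 16.525
width mm 0.5264892278374957 [-0.45  0.52 -0.61]
place hit False [ 0.4483 -0.1399  0.024 ] expected 0.026 w 0.407287227828262
clk 22.0 52.316973614241384
pick hit False [0.4456 0.2519 0.0216]
width mm 0.6315361540713623 clk 25.85
width mm 0.17989004723959073 [-1.03  0.4   0.2 ]
place hit False [ 0.4554 -0.3026  0.024 ] expected 0.026 w 0.5737378406811237
clk 32.0083 52.14869316204345
```

View pics/a2.png

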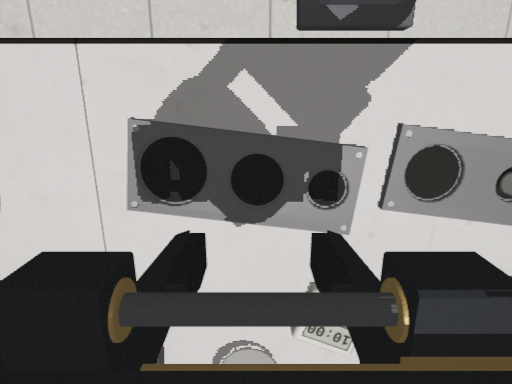

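View pics/s2c.png

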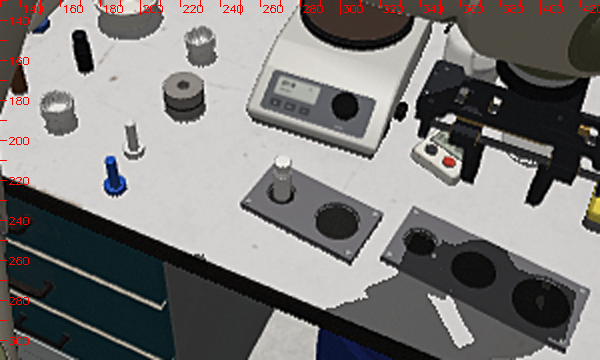

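```bash
python3 - <<'E'
from h import *
robot.move_pose((.45,.23,.15),quat(0)); snap("pics/b1.png"); 
robot.move_pose((.55,.20,.2),quat(0)); snap("pics/b2.png"); print(robot.current_clock())
crop("pics/s2.png","pics/s2d.png",140,130,250,210,7)
E
```

```text
34.6667
```

View pics/b1.png

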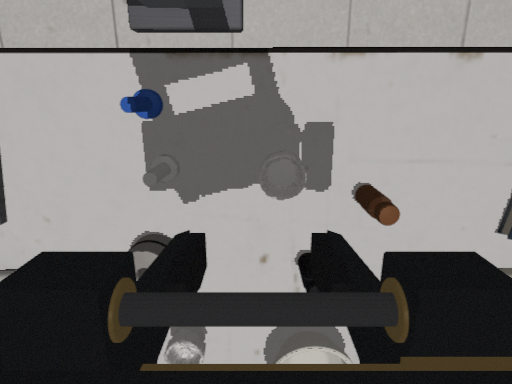

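View pics/b2.png

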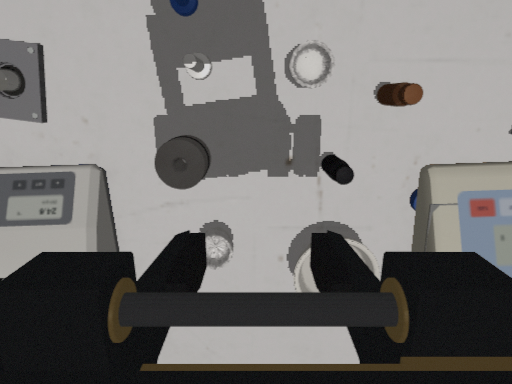

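View pics/s2d.png

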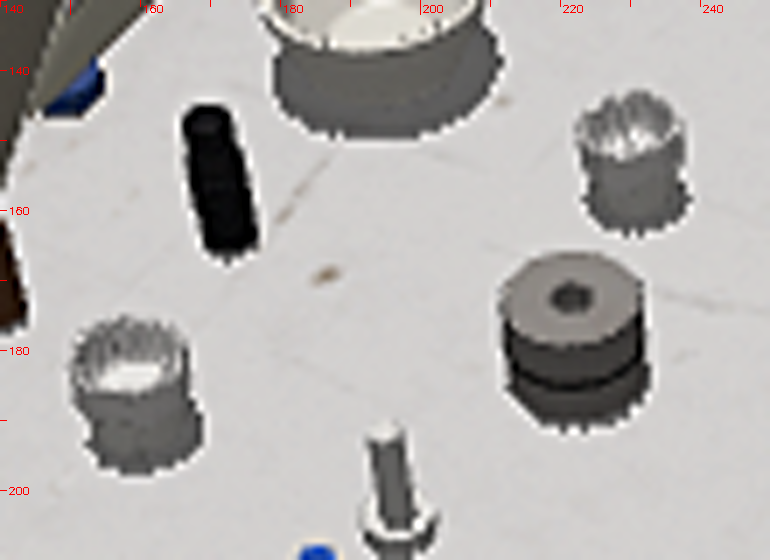

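```bash
python3 - <<'E'
from h import *
x,y=.4452,.2518
robot.move_pose((x,y,.10),quat(0)); robot.gripper_to(.062/.088); 
print(robot.move_linear((x,y,.016),v=.12,guard=8),robot.current_tcp_pos())
snap("pics/c1.png")
for w in (.042,.036,.030):
    robot.gripper_to(w/.088,20); print(w,robot.current_grip_width()*88,robot.current_force())
snap("pics/c2.png"); print(robot.current_clock())
im=vision.get_image("scene"); cv2.imwrite("pics/s3.png",im[:,:,::-1])
crop("pics/s3.png","pics/s3c.png",110,120,260,230,5)
E
```

```text
False [0.44562254 0.25194162 0.0165969 ]
0.042 41.95961612937745 [0.04146231 0.14076371 0.04440456]
0.036 35.50156802978199 [-0.12076453 -0.39090337 -0.27845209]
0.03 30.0687463221558 [-0.009655    0.355505   -0.03762968]
37.725
```

View pics/c1.png

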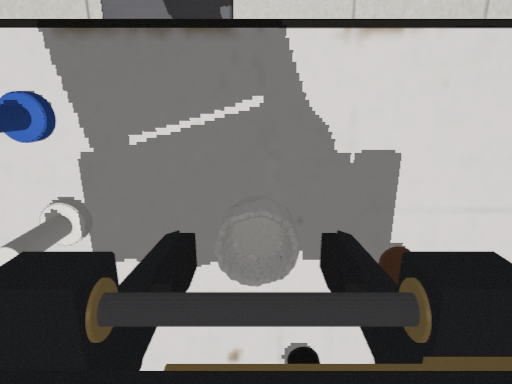

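View pics/c2.png

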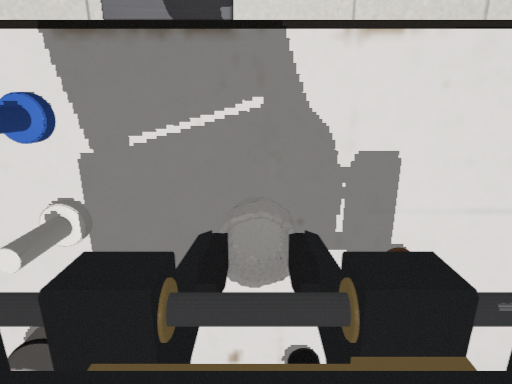

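View pics/s3c.png

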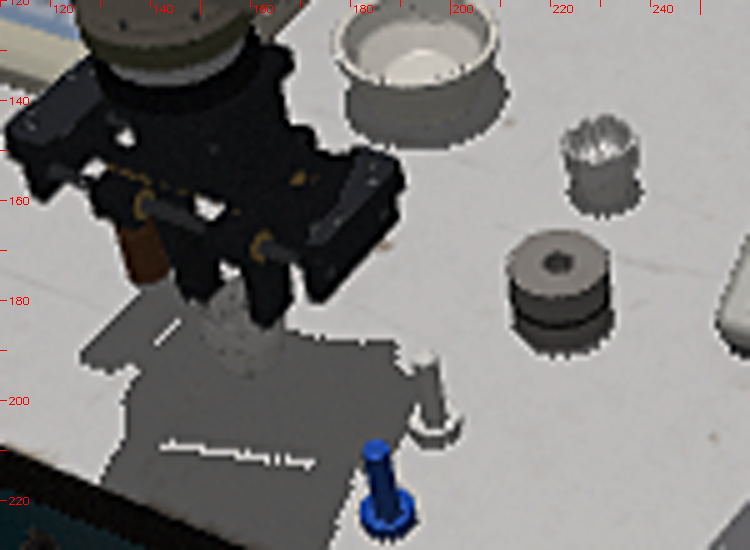

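```bash
python3 - <<'E'
from h import *
C=wcam("pics/c2.png")
for z in (0,.02,.041): print(z,proj(C,[(.4452,.2518,z),(.4456+.009,.2519,z),(.4456-.009,.2519,z),(.4456,.2519-.015,z),(.4456,.2519-.02,z)]).round(1).tolist())
crop("pics/c2.png","pics/c2c.png",170,180,350,300,4)
crop("pics/c1.png","pics/c1c.png",170,180,350,300,4)
E
```

```text
0 [[257.6, 222.3], [257.7, 236.5], [257.8, 209.1], [233.3, 222.9], [225.1, 222.9]]
0.02 [[257.6, 235.8], [257.7, 251.2], [257.8, 221.2], [230.7, 236.4], [221.6, 236.4]]
0.041 [[257.6, 253.4], [257.8, 270.4], [257.8, 237.2], [227.2, 254.1], [217.1, 254.1]]
```

View pics/c2c.png

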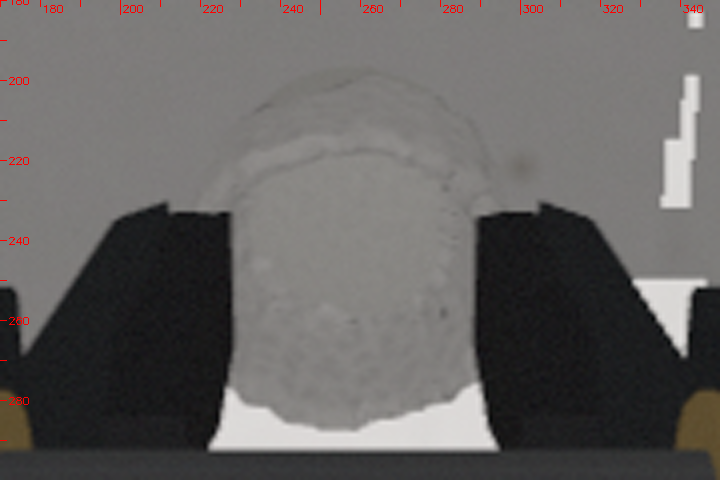

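View pics/c1c.png

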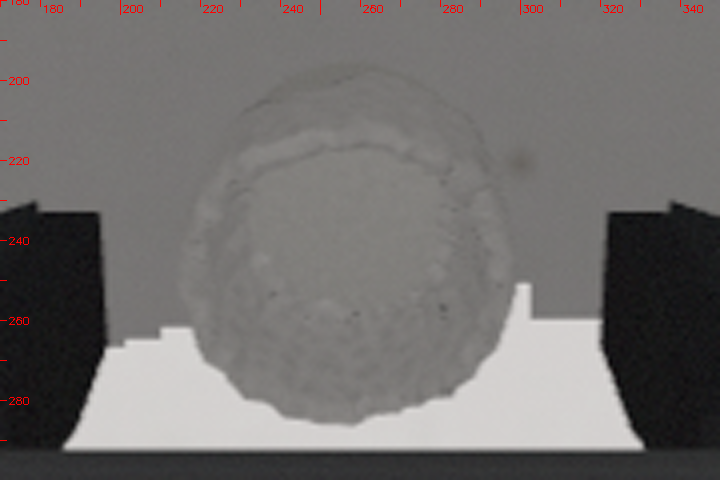

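```bash
python3 - <<'E'
from h import *
print(robot.tip_reach,robot.current_tcp_pos(),robot.current_eef_rot(),robot.current_joints())
S=cam("scene")
for z in (0,.005,.016,.036,.05): print(z,proj(S,[(.4456-.009,.2519-.02,z),(.4456-.009,.2519+.02,z)]).round(1).tolist())
crop("pics/s3.png","pics/s3d.png",130,140,200,210,10)
E
```

```text
0.011 [0.44522354 0.25178796 0.0160129 ] [2.84983045e-05 9.99999999e-01 7.92886938e-06 1.93769778e-05] [ 2.85305516e-01  5.38061314e-01  1.75263388e+00  5.73015585e-06
  8.50855807e-01 -1.28543759e+00]
0 [[164.0, 194.8], [151.5, 190.0]]
0.005 [[163.7, 193.5], [151.1, 188.6]]
0.016 [[163.0, 190.6], [150.4, 185.7]]
0.036 [[161.8, 185.1], [148.9, 180.3]]
0.05 [[160.8, 181.2], [147.9, 176.4]]
```

View pics/s3d.png

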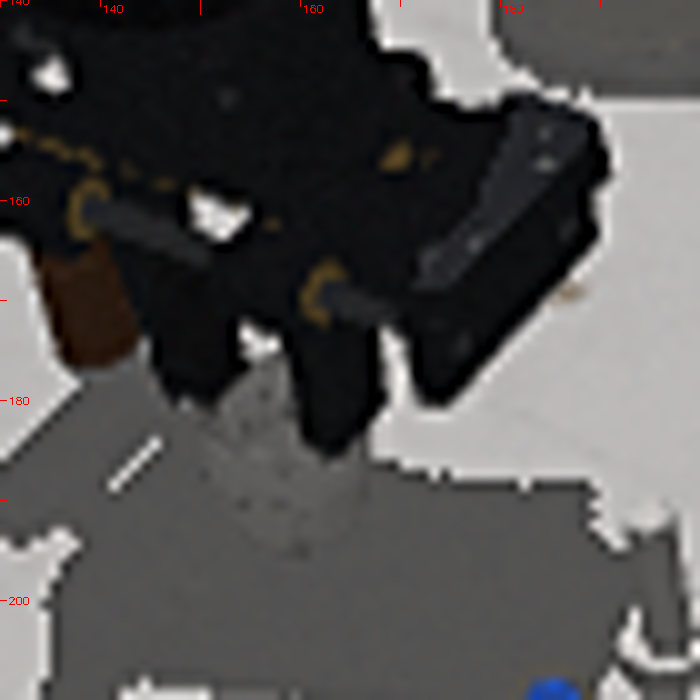

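```bash
python3 - <<'E'
from h import *
robot.move_linear((.4452,.2518,.08),v=.2)
robot.gripper_to(0.1)
robot.move_pose((.40,.20,.02),quat(0))
h=robot.move_linear((.40,.20,-.035),v=.03,guard=4)
print(h,robot.current_tcp_pos(),robot.current_force())
snap("pics/d1.png")
im=vision.get_image("scene"); cv2.imwrite("pics/s4.png",im[:,:,::-1])
robot.move_linear((.40,.20,.06),v=.2); print(robot.current_clock())
crop("pics/s4.png","pics/s4c.png",130,140,230,230,7)
E
```

```text
True [ 0.39986142  0.19996191 -0.02252099] [-1.79167802 -0.42888899  6.26937458]
41.15
```

View pics/s4c.png

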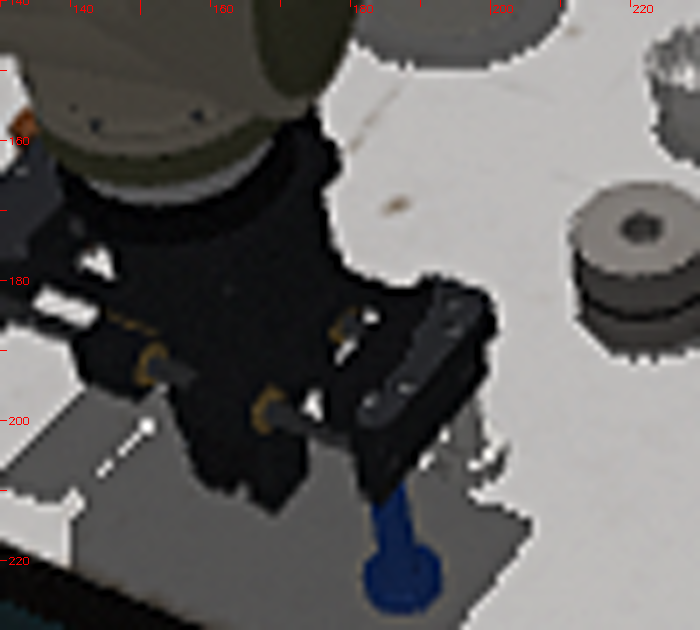

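```bash
sed -i 's/SAFE=0.13/SAFE=0.10/' h.py; python3 - <<'E'
from h import *
ok=pick(.4452,.2518,-.013,.062,20)
snap("pics/e1.png")
if ok and robot.current_grip_width()*88>30:
    place(.4554,-.3025,-.008,.052)
    snap("pics/e2.png")
    im=vision.get_image("scene"); cv2.imwrite("pics/s5.png",im[:,:,::-1])
    crop("pics/s5.png","pics/s5c.png",130,130,430,310,2)
E
```

```text
pick hit False [ 0.4456  0.2519 -0.0124]
width mm 37.00181402608695 clk 44.0583
width mm 37.04685287463971 [ 0.34 -1.08 -0.81]
place hit True [ 0.4555 -0.3027 -0.008 ] expected -0.008 w 36.9604622993267
clk 49.6583 51.68748259593432
```

View pics/e2.png

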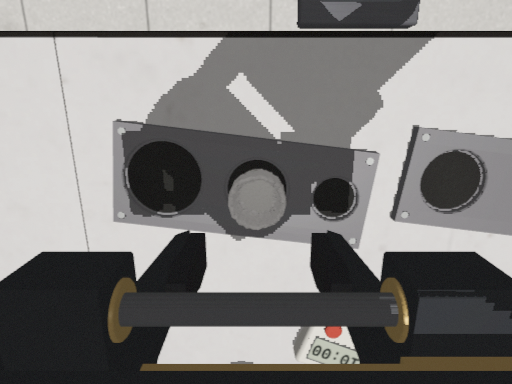

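View pics/s5c.png

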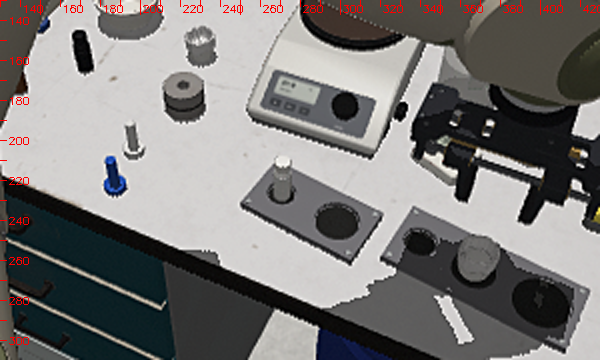

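```bash
python3 - <<'E'
from h import *
robot.move_pose((.47,.13,.11),quat(0))
ok=pick(.6424,.1503,-.013,.062,20)
if ok and robot.current_grip_width()*88>30:
    robot.move_linear((.48,.14,.10),v=.25)
    place(.4483,-.1399,-.008,.052)
    robot.move_pose((.47,.10,.11),quat(-.4))
    ok=pick(.5421,.1185,-.012,.078,35,yaw=-.4)
    snap("pics/f1.png")
print(robot.current_clock())
im=vision.get_image("scene"); cv2.imwrite("pics/s6.png",im[:,:,::-1])
crop("pics/s6.png","pics/s6c.png",130,130,430,310,2)
E
```

```text
pick hit False [ 0.6429  0.1503 -0.0121]
width mm 35.970115551435754 clk 54.0417
width mm 36.29876178420822 [-0.68  0.13 -0.3 ]
place hit True [ 0.4483 -0.1401 -0.0081] expected -0.008 w 35.879652570422735
clk 59.5 51.881980048724834
pick hit False [ 0.5426  0.1185 -0.0113]
width mm 52.169262189758065 clk 63.0
width mm 51.9413536180391 [ 0.31  0.4  -6.19]
63.95
```

View pics/f1.png

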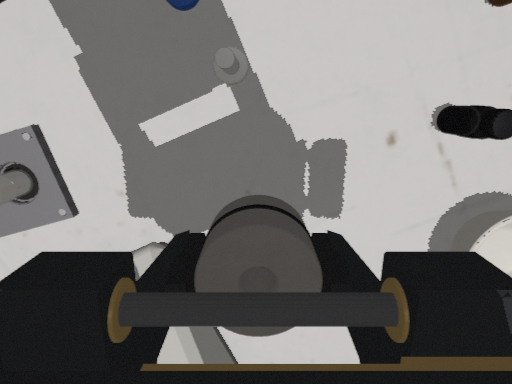

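View pics/s6c.png

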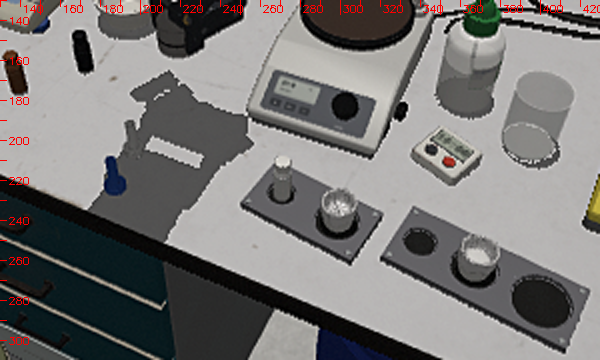

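```bash
python3 - <<'E'
from h import *
robot.move_linear((.46,.10,.10),v=.2)
place(.4462,-.3799,-.007,.064,yaw=-.4)
robot.move_pose((.45,.10,.10),quat(0))
ok=pick(.4439,.1369,-.0145,.050,25)
snap("pics/f2.png")
im=vision.get_image("scene"); cv2.imwrite("pics/s7.png",im[:,:,::-1])
crop("pics/s7.png","pics/s7c.png",130,130,430,310,2)
E
```

```text
place hit True [ 0.4461 -0.3798 -0.0069] expected -0.007 w 52.04414203500238
clk 68.925 63.803594839990346
pick hit False [ 0.4443  0.1369 -0.0139]
width mm 24.026388738059534 clk 72.9833
width mm 24.063912704558238 [ 0.01 -0.42 -1.36]
```

View pics/f2.png

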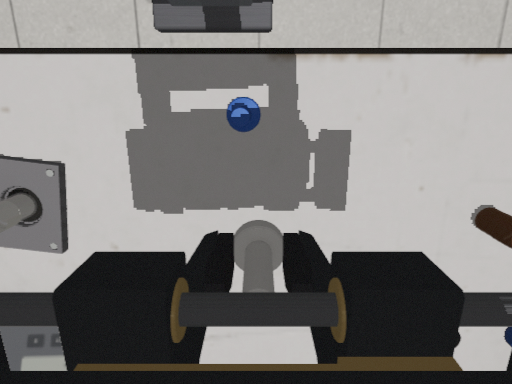

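View pics/s7c.png

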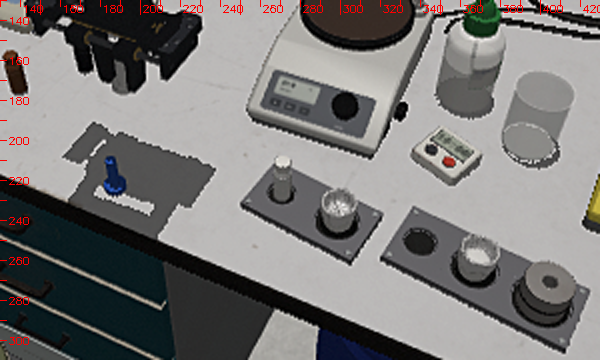

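```bash
python3 - <<'E'
from h import *
place(.4632,-.2370,-.0092,.040)
robot.move_pose((.45,-.29,.2),quat(0)); snap("pics/v0.png")
robot.move_pose((.45,-.14,.2),quat(0)); snap("pics/v1.png")
robot.move_pose((.40,.2,.2),quat(0))
for n in("scene","top"):
    im=vision.get_image(n); cv2.imwrite(f"pics/{n}9.png",im[:,:,::-1])
print(robot.current_clock())
crop("pics/scene9.png","pics/s9c.png",235,170,435,310,4)
crop("pics/v0.png","pics/v0c.png",130,105,330,225,4)
crop("pics/v1.png","pics/v1c.png",210,105,370,225,5)
E
```

```text
place hit True [ 0.4631 -0.237  -0.0093] expected -0.0092 w 24.258758149496174
clk 78.0833 40.04537010805749
80.7583
```

View pics/s9c.png

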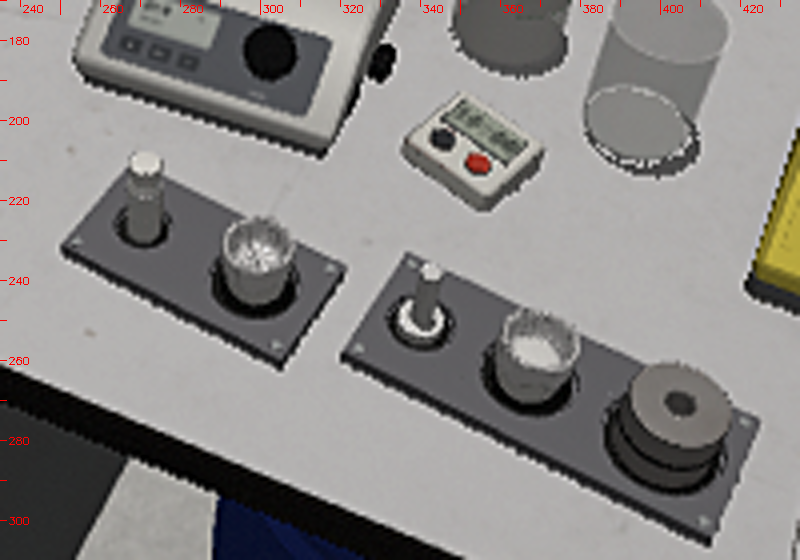

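View pics/v0c.png

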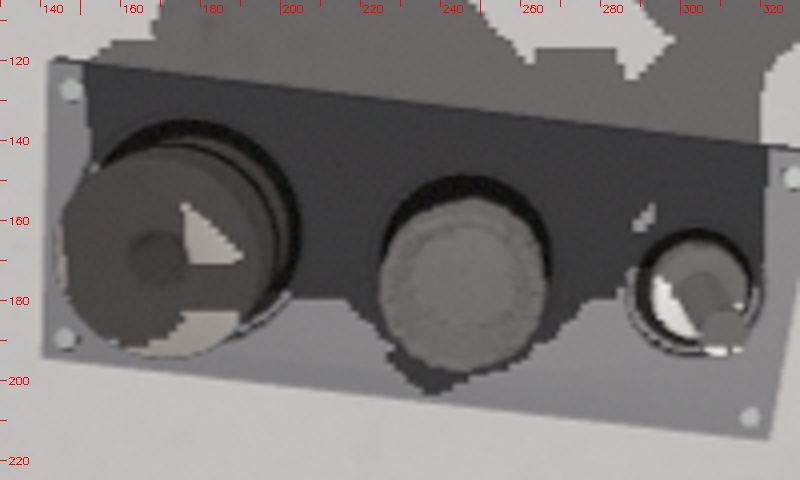

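View pics/v1c.png

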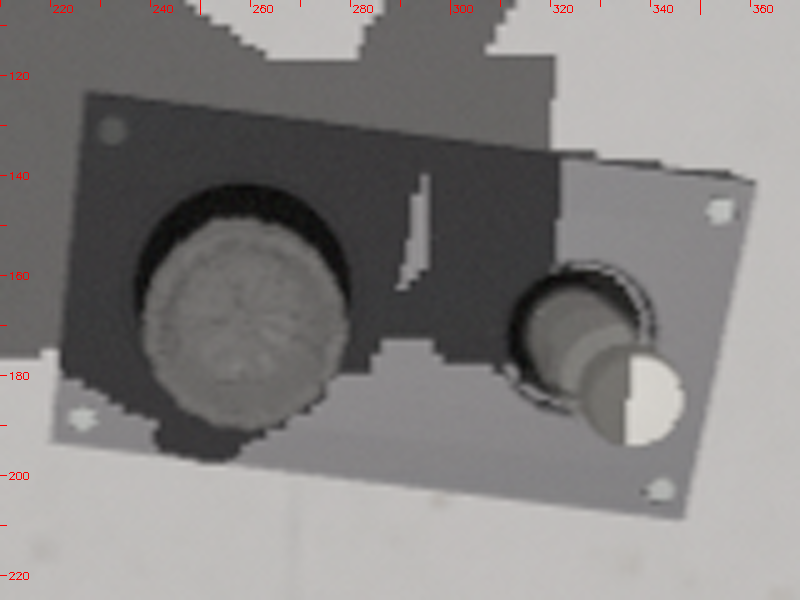

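View pics/top9.png

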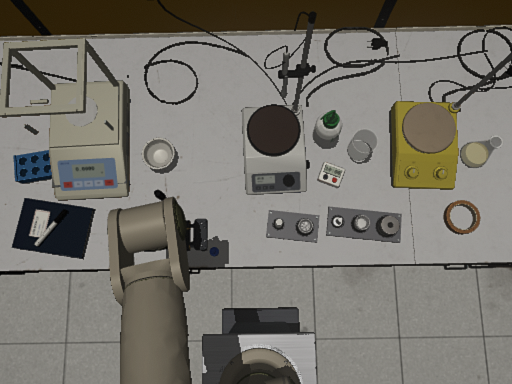

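```bash
python3 - <<'E'
from h import *
A,B=wcam("pics/v0.png"),wcam("pics/v1.png")
for n,C,uv,z,t in [("die",A,(169.5,169.2),.044,(.4462,-.3799)),("potP",A,(246,176),.044,(.4554,-.3025)),("stem",A,(310.3,187.2),.055,(.4632,-.237)),("head",A,(303.5,177.5),.013,(.4632,-.237)),("potW",B,(258.8,169.5),.044,(.4483,-.1399)),("vial",B,(337,184.7),.065,(.4581,-.0635))]:
    print(n,np.round((atz(C,uv,z)[:2]-t)*1000,1),"mm")
robot.sleep(.5); robot.finish_job()
E
```

```text
die [0.1 0.3] mm
potP [-2.  1.] mm
stem [-0.9  0.4] mm
head [-0.7 -0.6] mm
potW [-0.9  0.6] mm
vial [-0.3  0.3] mm
the job is handed in; nothing more can be done
```

Both kits are made up and the job is handed in at about 81 s of the 128 s allowed. The hand-in reports no verdict.

- **Three-pocket board:** the die body, the plunger and the near foil pot.
- **Two-pocket board:** the vial and the far foil pot.

**Last checks**
- Measured in the last wrist pictures, each thing stands within about 2 mm of its pocket centre.
- All five stand upright in the pictures.
- Each was lowered until it touched, within 0.5 mm of the height expected for the pocket floor, then released. The arm then moved clear.
- The mortar, beaker, timer and look-alikes look unmoved. I judged the mortar, beaker and timer by eye and did not measure them.

**What disagreed or failed**
- **Fingertip position:** the fingertips are about 22 mm behind the TCP, not 11 mm ahead as stated. A touch on the bench and the pictures both showed this. The vial was therefore gripped higher than planned, but it was placed well. The first try at each pot closed above it without moving it, and both were picked on the second try with the height corrected.
- **Measured heights:** heights from the cameras read about 2 to 8 mm lower than the text, with the near pot's rim the furthest out.
- **Gripper width:** readings were 2 to 5 mm smaller than the stated sizes.

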